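# Hang the puck lamp from the long S-hook on the bar

## Robot

A 6-joint arm with a two-finger parallel gripper is mounted at the origin on the work surface. World frame = base frame: x ahead of the robot, y to its left, z up, the work surface at z = 0. Lengths are in mm, angles in rad, forces in N, time in s.
With the tool pointing down it reaches from about 350 to 875 mm from the base axis. Payload 4.2 kg.
Tool frame: the origin (TCP) lies between the finger pads; the fingertips stand 11 mm ahead of it and the grasp point (between the pads) lies 8 mm behind it; z points along the fingers, y is the direction in which the jaws open and shut (so a half turn about z gives the same grasp; the last joint's range is limited). The gripper opens to 85 mm and grips with 20 to 120 N. Pads are 22 mm wide; open, the fingers measure 114 mm over their backs; the gripper's body (76 mm by 85 mm) begins 54 mm behind the grasp point. The pads swing forward as they close: fully open they stand 13 mm farther back than shut.
Start: joints at [1.548, 0.385, 0.008, 0, -1.194, -0.259], TCP at [173.771, 600.336, 242.312] pointing down, gripper open.
Joint ranges: [-3.14, 3.14], [-1.21, 2.06], [-1.07, 1.41], [-3.16, 2.05], [-2.99, -0.16], [-3.1, 3.1]. Speed limits (rad/s): [2.79, 2.79, 3.14, 3.14, 3.14, 3.14].

## Interface

Orientations are given as a unit quaternion [x, y, z, w].
In Python, from bench import * gives the robot as it stands.
- The arm moves only by the tool servo_tool, never from a script. Its argument "rows" is a list of rows, each a list of 7 numbers: the opening, from 0 (shut) to 1 (fully open), then the shift along the tool's x, y, z in cm, then the turn, a rotation vector about the tool's x, y, z in degrees. A call has 1 to 12 rows; each row shifts and turns the commanded pose from where the row before left it, along the tool's axes as they then stand; what a row does not reach is not made up. A row lasts 1/10 s, in which the tool goes at most 50 mm and 8.59 degrees, less where a joint would pass 70% of its speed; a pose out of reach is approached as far as the arm can. A call is refused whole if a number of a shift passes 5 or a number of a turn 8.59, either way. A call with a gripper value outside its range is refused whole. The fingers move at their own pace and stop on an object; the grip force is fixed at half the most. Time passes only in rows, so rows that do not move let the fingers close. It gives the time, the measured TCP pose, the force and the opening at its end, in the units of the state.
- read_state(): the state, without advancing time (a new reading comes with each control period).
- get_image(name): name is "side" or "top"; returns a dict with "image" (480x640x3 uint8, red, green, blue), "mtx" (3x3 intrinsics, pixels), "extrinsics" (4x4, takes a point from camera to world coordinates). Camera axes: x right, y up, looking along -z (the intrinsics and any distortion apply to the point x, -y, -z); pixel columns grow to the right and rows downward; lengths in mm; the calibration is good to about 2 mm. A picture is of the moment at which its call begins. There is no depth.
- job_done(): hands the job in, once; it reports no verdict.
The state is a dict: "clock": time; "joints": joint angles; "joint_vel": joint speeds; "joint_efforts": joint torques, N m; "position": TCP position; "ee_rot": TCP orientation; "contact_force": force on the tool from outside, world axes, zero at the start; "wrist_torque": the same for the moment, N m; "gripper_width": finger opening in mm.
Only numpy, scipy, OpenCV 4.12 (cv2) and the standard library are available. Lean on these libraries where they do the work, as an engineer would, in place of code of your own. Each camera call takes 0.05 s, during which the arm holds its last target. There are 200 camera calls.

## Task

Take the long S-hook off the hanging bar, fish up the puck lamp by its wire bail with the hook's lower bend, and hang the hook over the middle of the bar again so that lamp and hook hang there freely as a chain. Lift the lamp only with the hook: do not touch the lamp with the gripper, and leave the other things where they are.

Things in the scene. Friction and masses are not known exactly. Their poses are not given: they have to be found in the camera images.
- rail: Fixed level steel bar, 10 mm thick, 420 mm long, on two white posts, farther from the robot than the lamp. Origin on the work surface under the bar's middle; y along the bar, z up. Bar axis 265 mm, bar top 270 mm above the origin; nothing stands above it. Posts 12 mm thick at y = +/-210 mm, their feet 110 mm long in x.
- long_hook: The long one of two loose S-hooks on the bar, 105-130 mm to one side of its middle, 50 g. 5 mm steel wire bent in its x-z plane, grip tab on top. Origin: underside of the upper bend's crown, which rests on the bar top. z up; hanging at the start, y runs along the bar and x points away from the robot. Bends: radius 16 mm to wire centre, 27 mm clear. It rises 26 mm or more to clear the bar.
- long_hook_tab (a point): Where to pinch the long hook's grey plastic tab, 31 mm above its origin. The tab is 24 mm in the hook's x, 12 mm in y, and spans 3 to 46 mm above the origin: pinch it from above across the 12 mm; fingertips then stay above the bar.
- long_hook_upper_end (a point): Centre of the 8 mm ball at the upper bend's free end: x = +16 mm, 21.5 mm below the hook's origin. From the crown the wire runs the other way, straight down at x = -16 mm to 45 mm below the origin, then slants to x = +16 mm at 82 mm below and on down into the lower bend.
- long_hook_loop (a point): The seat in the long hook's lower bend: upper side of the wire at its lowest point, 127 mm below the hook's origin, at x = 0. The wire's underside is 5 mm lower.
- long_hook_lower_end (a point): Centre of the 8 mm ball at the lower bend's free end, which stands up at x = -16 mm, 105.5 mm below the hook's origin (ball top 101.5 mm below). Moved towards its own -x with this end below a wire, then raised, the hook catches the wire.
- lamp: Loose LED puck lamp, about 160 g: grey puck 90 mm across, 34 mm high, white disc on top, toggle at -x, rigid upright bail of 5 mm wire. Origin: centre of its underside, z up. The bail stands in the y-z plane: legs at y = +/-30 mm to 80 mm up, sloping in to a crown at y = 0; opening 55 mm wide, from 36 to 104 mm up, seen along x. At the start the lamp's x points away from the robot within 0.5 rad.
- lamp_bail (a point): The underside of the crown of the lamp's bail, 104.5 mm above the lamp's origin: it should rest in the hook's lower bend.
- short_hook: The short S-hook, the same make and tab but 58 mm shorter below, hanging loose on the bar; leave it. Origin as for the long hook.
- kettle_lid: Loose stainless kettle lid, 100 mm across, 37 mm high with its black knob; leave it. Origin at the centre of its underside.
- funnel: Loose grey funnel standing mouth down, 92 mm across, 90 mm high; leave it. Origin at the centre of its underside.
- bento_lower: Lower of two stacked bento boxes, 99 x 169 x 50 mm; leave it. Origin at the centre of its underside.
- bento_upper: Upper bento box, the same size, on the lower one; leave it. Origin at the centre of its underside.
- mug: White mug, 80 mm across, 90 mm high; leave it. Origin at the centre of its underside.
Not all that is in view belongs to the job. Leave any red look-alike of the long_hook alone.

How it is judged (in metres and radians):
On the way:
1. the lamp is off the table, hanging in the lower bend of the long hook, with the hook off the bar (height (world z) of lamp above 0.015 m and distance between lamp_bail and long_hook_loop below 0.018 m and contact force between lamp and long_hook above 0.5 N and contact force between long_hook and rail below 0.1 N), for 0.2 s.
At the end, for the whole second after the job is handed in: The long hook rests on the bar within 40 mm of its middle, the crown of the bail rests in the lower bend (within 18 mm of its seat), hook and lamp are upright within 0.3 rad, the lamp is at least 20 mm clear of the table and nearly still (under 0.06 m/s) (y of long_hook in the frame of rail between -0.04 and 0.04 m and x of long_hook in the frame of rail between -0.012 and 0.012 m and z of long_hook in the frame of rail between 0.262 and 0.276 m and contact force between long_hook and rail above 0.5 N and distance between lamp_bail and long_hook_loop below 0.018 m and contact force between lamp and long_hook above 0.5 N and height (world z) of lamp above 0.02 m and angle between each of lamp, long_hook's own z axis and vertical below 0.3 rad and linear speed of lamp below 0.06 m/s); the robot touches nothing.
It fails at once if the gripper touches the lamp (contact force between the fingers and lamp above 1 N).
It fails at once if one of the other things is shifted by more than 30 mm (distance of any of short_hook, kettle_lid, funnel, bento_lower, bento_upper, mug from where it was at the start of the episode above 0.03 m).
It also fails if it takes over 59 s, if anything falls off the work surface, if the arm or the gripper's body presses on something with over 40 N, if the wrist force passes 120 N, or if a joint passes its speed limit or range.

## Working session

There is one attempt and no reset: what is moved stays moved. The work goes in short steps, Python scripts to look and compute and a tool call to move; the robot and the scene stay as the last step left them, time stands still between calls to the robot, and variables do not carry over. Pictures are saved under pics/ and viewed, about 8 in all and at most 12, crops included, and the job is handed in when it is done.

Besides the shell and the picture viewer there is one more tool, called after "Call:" as name(argument=value, ...), one argument or row to a line, values as JSON. servo_tool: Moves the arm, as the interface text tells. Its arguments: {"type":"object","properties":{"rows":{"type":"array","items":{"type":"array","items":{"type":"number"}}}},"required":["rows"]}

```bash
mkdir -p pics; cat > h.py <<'E'
from bench import *
import numpy as np, cv2
def save(n,f):
    d=get_image(n); cv2.imwrite(f,d["image"][:,:,::-1]); np.savez(f.replace('.png','.npz'),**{k:np.array(d[k]) for k in("image","mtx","extrinsics")}); return d
def ray(d,u,v):
    K=np.array(d["mtx"]);E=np.array(d["extrinsics"])
    x,y=(u-K[0,2])/K[0,0],(v-K[1,2])/K[1,1]
    r=E[:3,:3]@np.array([x,-y,-1.]); return E[:3,3],r/np.linalg.norm(r)
def onz(d,u,v,z):
    o,r=ray(d,u,v); return o+r*(z-o[2])/r[2]
def tri(d1,p1,d2,p2):
    o1,r1=ray(d1,*p1);o2,r2=ray(d2,*p2)
    s=np.linalg.lstsq(np.c_[r1,-r2],o2-o1,rcond=None)[0]
    a,b=o1+s[0]*r1,o2+s[1]*r2; return (a+b)/2,np.linalg.norm(a-b)
def proj(d,P):
    K=np.array(d["mtx"]);E=np.array(d["extrinsics"])
    c=E[:3,:3].T@(np.array(P,float)-E[:3,3]); return K[0,2]+K[0,0]*c[0]/-c[2],K[1,2]+K[1,1]*-c[1]/-c[2]
E
python3 -c "
from h import *
for n in('side','top'):
    d=save(n,f'pics/{n}0.png');print(n,np.round(d['mtx'],1).tolist(),np.round(d['extrinsics'],3).tolist(),[k for k in d])
s=read_state();print(s)"
```

```text
side [[506.4, 0.0, 319.1], [0.0, 506.4, 235.2], [0.0, 0.0, 1.0]] [[1.0, 0.024, -0.019, 540.49], [-0.03, 0.661, -0.75, -975.326], [-0.006, 0.75, 0.662, 1049.218], [0.0, 0.0, 0.0, 1.0]] ['image', 'mtx', 'extrinsics']
top [[511.0, 0.0, 321.2], [0.0, 511.0, 244.7], [0.0, 0.0, 1.0]] [[-0.007, 0.997, -0.076, 473.54], [-1.0, -0.006, 0.022, 10.103], [0.022, 0.076, 0.997, 1720.799], [0.0, 0.0, 0.0, 1.0]] ['image', 'mtx', 'extrinsics']
{'clock': 0.1, 'joints': array([ 1.54761500e+00,  3.85445295e-01,  6.78117323e-03, -4.41488788e-04,
       -1.19398675e+00, -2.58580627e-01]), 'joint_vel': array([-0.00060739, -0.00287838,  0.00329848,  0.00193372, -0.00100927,
        0.00123153]), 'joint_efforts': array([-4.80003382e-04, -3.93316376e+01,  1.88929617e+01,  4.19801608e+00,
       -2.60245717e-03,  4.91454855e-06]), 'position': array([173.63381265, 599.88457021, 241.35804053]), 'ee_rot': array([ 9.90080796e-01, -1.40495959e-01, -9.48748933e-05,  9.44951081e-04]), 'contact_force': array([ 0.78145427, -0.39811248,  0.28144467]), 'wrist_torque': array([-0.02242473, -0.00410193,  0.02245847]), 'gripper_width': 85.48386704005672}
```

View pics/side0.png

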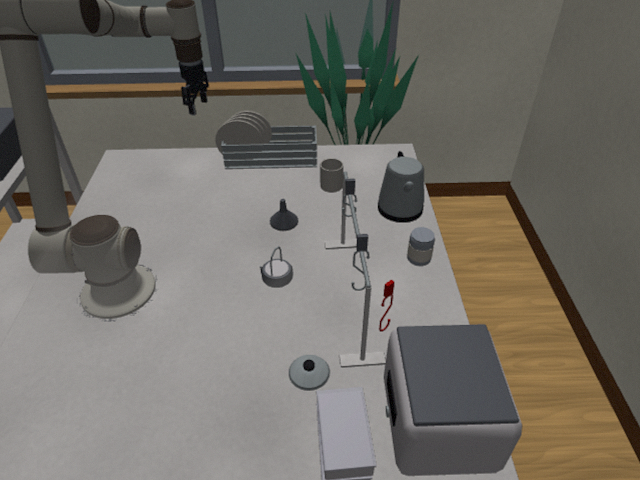

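View pics/top0.png

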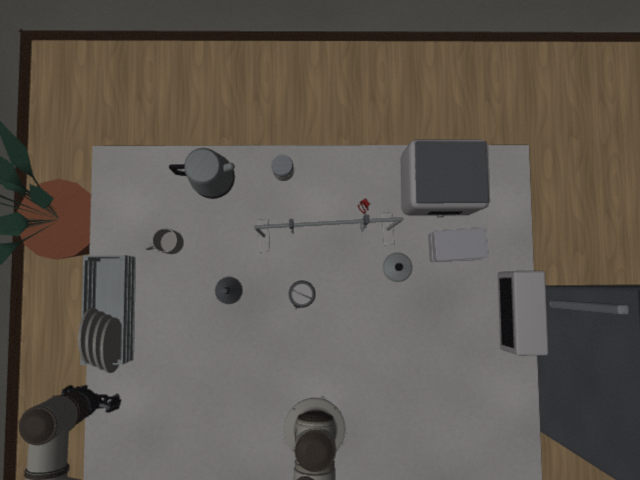

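Side view: tabs at (349,186) and (362,243), plus a red look-alike at (388,290) off the bar. Top view: tabs at (291,224) and (366,219); lamp at (302,294). I'll enlarge to decide which tab belongs to the long hook.

```bash
python3 -c "
import cv2,numpy as np
a=cv2.imread('pics/side0.png');t=cv2.imread('pics/top0.png')
A=cv2.resize(a[165:305,250:410],None,fx=4,fy=4,interpolation=cv2.INTER_CUBIC)
cv2.imwrite('pics/c1.png',A)
B=cv2.resize(t[190:320,245:415],None,fx=4.6,fy=4.6,interpolation=cv2.INTER_CUBIC)
cv2.imwrite('pics/c2.png',cv2.convertScaleAbs(B,alpha=1.3))"
```

```text
(no output)
```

View pics/c1.png

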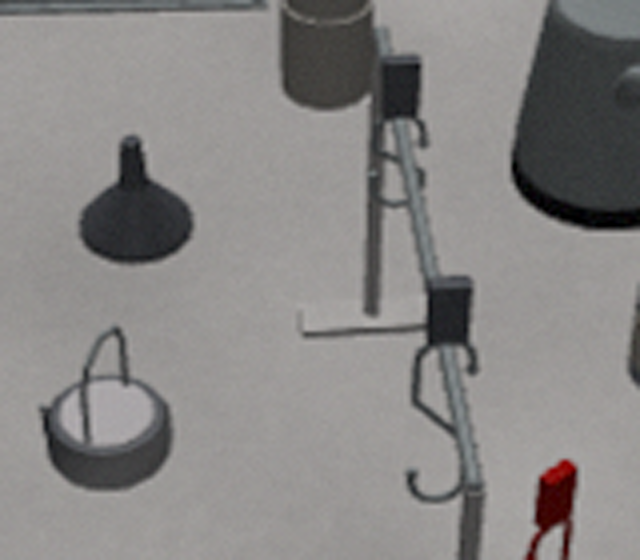

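View pics/c2.png

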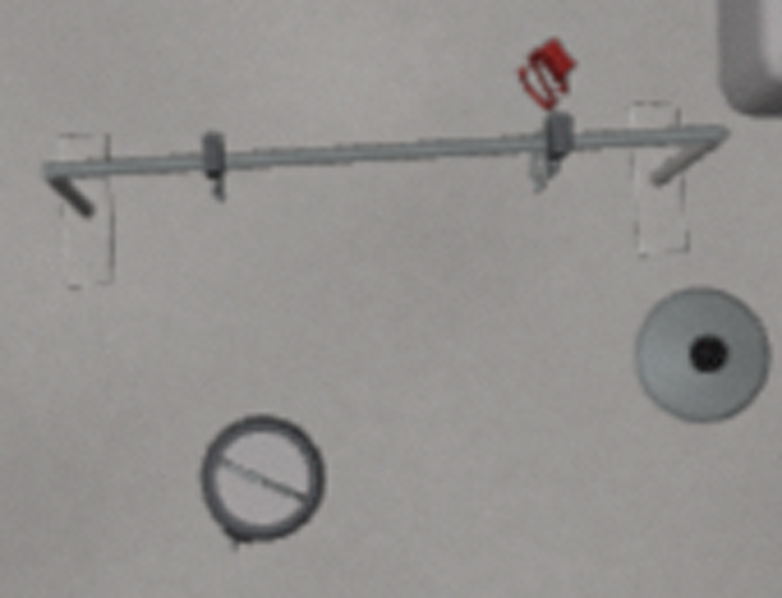

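The hook near (362,243) side / (366,219) top is the long one: its lower bend reaches far below the bar, at side (358,287). The hook at (349,186) is short, and the red one at (388,290) stands off the bar. Lamp bail crown is at side (279,247), and the bail line in top runs from (292,289) to (312,298), toggle at (296,308).

```bash
cat > m.py <<'E'
from h import *
np.set_printoptions(precision=1,suppress=True)
S=np.load('pics/side0.npz');T=np.load('pics/top0.npz')
s=lambda x,y:(250+(x+.5)/4-.5,165+(y+.5)/4-.5)
t=lambda x,y:(245+(x+.5)/4.6-.5,190+(y+.5)/4.6-.5)
print('bar near',tri(S,s(474,486),T,t(722,133)),onz(T,*t(722,133),270))
print('bar far',tri(S,s(383,30),T,t(46,170)),onz(T,*t(46,170),270))
a=onz(T,*t(722,133),270);b=onz(T,*t(46,170),270);m=(a+b)/2;print('len',np.linalg.norm(a-b),'mid',m,'yaw',np.arctan2(-(b-a)[0],(b-a)[1]))
print('tabtop long',tri(S,s(449,283),T,t(559,120)),'short',tri(S,s(402,60),T,t(213,139)))
print('crown',tri(S,s(116,329),T,t(263,477)),onz(T,*t(263,477),107))
print('puck top',onz(T,*t(262,478),34),'side disc',onz(S,*s(109,413),34))
p,q=onz(T,*t(218,457),80),onz(T,*t(308,498),80);print('bail ends',p,q,np.linalg.norm(p-q),'toggle',onz(T,*t(236,545),20))
print('rad',np.linalg.norm(onz(T,*t(200,478),30)-onz(T,*t(324,478),30))/2)
# contour-based puck
im=T['image'].astype(int);g=im.mean(2)
print('lower bend bottom long', tri(S,s(436,498),T,t(540,180)),'lower ball',tri(S,s(412,476),T,t(540,187)))
print('lid',onz(T,*t(703,355),20),'funnel',onz(T,229,290,40))
E
python3 m.py
```

```text
bar near (array([ 659.4, -253.8,  266.5]), np.float64(2.227547117585793)) [ 657.8 -253.1  270. ]
bar far (array([639.5, 167.8, 266.2]), np.float64(4.914873169358277)) [636.6 167.4 270. ]
len 420.9989443771094 mid [647.2 -42.9 270. ] yaw 0.05035301513216353
tabtop long (array([ 657.8, -146.3,  314.2]), np.float64(5.464799178784134)) short (array([647.4,  62.3, 316.1]), np.float64(4.554634082800546))
crown (array([449.6,  36.9, 116.8]), np.float64(12.270868336600834)) [443.3  36.6 107. ]
puck top [441.3  38.5  34. ] side disc [445.9  39.7  34. ]
bail ends [456.9  68.2  80. ] [428.1   5.9  80. ] 68.69743864996074 toggle [393.2  57.6  20. ]
rad 44.35094754275159
lower bend bottom long (array([ 648.7, -151.9,  145.9]), np.float64(12.908973961371581)) lower ball (array([ 637.9, -149.9,  163.9]), np.float64(4.592969543491498))
lid [ 527.4 -281.5   20. ] funnel [454.6 275.1  40. ]
```

```bash
cat >> h.py <<'E'
from scipy.spatial.transform import Rotation as R
def go(pos,yaw):
    """print turn then shift (after the turn) to reach pos with tool x at yaw, pointing down"""
    s=read_state();r=R.from_quat(s["ee_rot"])
    q=R.from_matrix(np.c_[[np.cos(yaw),np.sin(yaw),0],[np.sin(yaw),-np.cos(yaw),0],[0,0,-1]])
    print('clock',s['clock'],'at',np.round(s['position'],1),'width',round(s['gripper_width'],1),'F',np.round(s['contact_force'],1),'j',np.round(s['joints'],2))
    print('turn deg',np.round((r.inv()*q).as_rotvec(degrees=True),2),'then shift cm',np.round(q.inv().apply(np.array(pos)-s["position"])/10,2),'| shift without turn',np.round(r.inv().apply(np.array(pos)-s["position"])/10,2))
E
cat >> m.py <<'E'
print('--- model pts in side crop; (crop px)')
L=np.array([443,38,0.]);w=-.41
for P in([0,0,109],[0,30,80],[0,-30,80],[0,30,34],[0,-30,34],[0,0,34]):
    p=L+R.from_euler('z',w).apply(P);print(P,[((u-o)*4) for u,o in zip(proj(S,p),(250,165))],[((u-o)*4.6) for u,o in zip(proj(T,p),(245,190))])
H=np.array([652,-147,270.])
for P in([0,0,46],[12,0,46],[-12,0,46],[-16,0,-105.5],[0,0,-132],[16,0,-21.5]):
    p=H+R.from_euler('z',.05).apply(P);print(P,[((u-o)*4) for u,o in zip(proj(S,p),(250,165))],[((u-o)*4.6) for u,o in zip(proj(T,p),(245,190))])
print('red',tri(S,s(558,490),T,t(556,55)))
go([652,-147,400],.05)
E
python3 m.py|sed -n '/---/,$p'
```

```text
--- model pts in side crop; (crop px)
[0, 0, 109] [np.float64(96.43228788013084), np.float64(335.5196689152125)] [np.float64(259.104688258315), np.float64(475.77541604111406)]
[0, 30, 80] [np.float64(117.61184138093108), np.float64(338.623817557954)] [np.float64(220.12478070166307), np.float64(457.9920507764206)]
[0, -30, 80] [np.float64(80.12552723569229), np.float64(394.70846934810015)] [np.float64(299.5384202872158), np.float64(491.9649610606873)]
[0, 30, 34] [np.float64(121.32267757523005), np.float64(385.5770571814385)] [np.float64(222.2995837845937), np.float64(457.24366746944696)]
[0, -30, 34] [np.float64(84.75619912792763), np.float64(441.83962223696426)] [np.float64(299.5441738081016), np.float64(490.2880675997785)]
[0, 0, 34] [np.float64(103.30607727112488), np.float64(413.298078995173)] [np.float64(260.9150075733505), np.float64(473.76292809973404)]
[0, 0, 46] [np.float64(442.15199956851643), np.float64(279.50799082623644)] [np.float64(558.6895238661606), np.float64(131.90882330650612)]
[12, 0, 46] [np.float64(463.9008283984524), np.float64(278.2488368009525)] [np.float64(
[... 193 characters left out ...]
[-16, 0, -105.5] [np.float64(403.25938580202774), np.float64(471.69828675051895)] [np.float64(535.2670519416728), np.float64(184.49096319078373)]
[0, 0, -132] [np.float64(427.9596337309331), np.float64(500.13626445269483)] [np.float64(529.8796248082169), np.float64(165.14053069749775)]
[16, 0, -21.5] [np.float64(464.30332657272857), np.float64(366.7968213456261)] [np.float64(545.3491871557419), np.float64(120.33228769381053)]
red (array([ 725.4, -162. ,  161.7]), np.float64(1.1909496522588061))
clock 0.1 at [173.6 599.9 241.4] width 85.5 F [ 0.8 -0.4  0.3] j [ 1.6  0.4  0.  -0.  -1.2 -0.3]
turn deg [  0.1   0.  -19. ] then shift cm [ 44.   77.  -15.9] | shift without turn [ 66.7  58.5 -15.8]
```

Call:
servo_tool(
  rows=[
    [1,0,0,-4,0,0,-6.4],
    [1,0,0,-4,0,0,-6.3],
    [1,0,0,-4,0,0,-6.3],
    [1,0,0,-4,0,0,0],
    [1,2,3.5,0,0,0,0],
    [1,2,3.5,0,0,0,0],
    [1,2,3.5,0,0,0,0],
    [1,2,3.5,0,0,0,0],
    [1,2,3.5,0,0,0,0],
    [1,2,3.5,0,0,0,0],
    [1,2,3.5,0,0,0,0],
    [1,2,3.5,0,0,0,0],
  ],
)

```text
clock: 1.3
position: [347.9, 327.0, 402.0]
ee_rot: [1.0, 0.025, -0.0, 0.0]
contact_force: [1.8, 0.0, 0.2]
gripper_width: 85.2
```

Call:
servo_tool(
  rows=[
    [1,2,3.5,0,0,0,0],
    [1,2,3.5,0,0,0,0],
    [1,2,3.5,0,0,0,0],
    [1,2,3.5,0,0,0,0],
    [1,2,3.5,0,0,0,0],
    [1,2,3.5,0,0,0,0],
    [1,2,3.5,0,0,0,0],
    [1,2,3.5,0,0,0,0],
    [1,2,3.5,0,0,0,0],
    [1,2,3.5,0,0,0,0],
    [1,2,3.5,0,0,0,0],
    [1,2,3.5,0,0,0,0],
  ],
)

```text
clock: 2.5
position: [608.7, -80.4, 401.7]
ee_rot: [1.0, 0.025, -0.001, -0.0]
contact_force: [0.4, 0.0, 0.5]
gripper_width: 85.4
```

```bash
python3 -c "
from h import *
go([654,-147,380],.05)"
```

```text
clock 2.5 at [608.7 -80.4 401.7] width 85.4 F [0.4 0.  0.5] j [ 0.13  0.31  0.28 -0.   -1.55  1.49]
turn deg [-0.01  0.06 -0.01] then shift cm [4.2  6.88 2.17] | shift without turn [4.2  6.88 2.17]
```

Call:
servo_tool(
  rows=[
    [1,1.4,2.3,0,0,0,0],
    [1,1.4,2.3,0.7,0,0,0],
    [1,1.4,2.3,1.4,0,0,0],
    [1,0,0,0,0,0,0],
    [1,0,0,0,0,0,0],
  ],
)

```text
clock: 3.0
position: [653.4, -146.1, 379.8]
ee_rot: [1.0, 0.024, -0.001, -0.0]
contact_force: [0.2, 1.2, 0.5]
gripper_width: 85.4
```

```bash
python3 -c "
from h import *
go([654,-147,293],.05)
a=save('side','pics/side1.png')['image'];b=save('top','pics/top1.png')['image']
A=cv2.resize(a[160:300,300:430],(520,560),interpolation=cv2.INTER_CUBIC);B=cv2.resize(b[185:255,335:405],(280,280),interpolation=cv2.INTER_CUBIC)
C=np.zeros((560,800,3),np.uint8);C[:,:520]=A;C[:280,520:]=B;cv2.imwrite('pics/c3.png',C[:,:,::-1])"
```

```text
clock 3.0 at [ 653.4 -146.1  379.8] width 85.4 F [0.2 1.2 0.5] j [ 0.02  0.42  0.39 -0.   -1.55  1.6 ]
turn deg [-0.01  0.16 -0.07] then shift cm [0.05 0.09 8.68] | shift without turn [0.08 0.1  8.68]
```

View pics/c3.png

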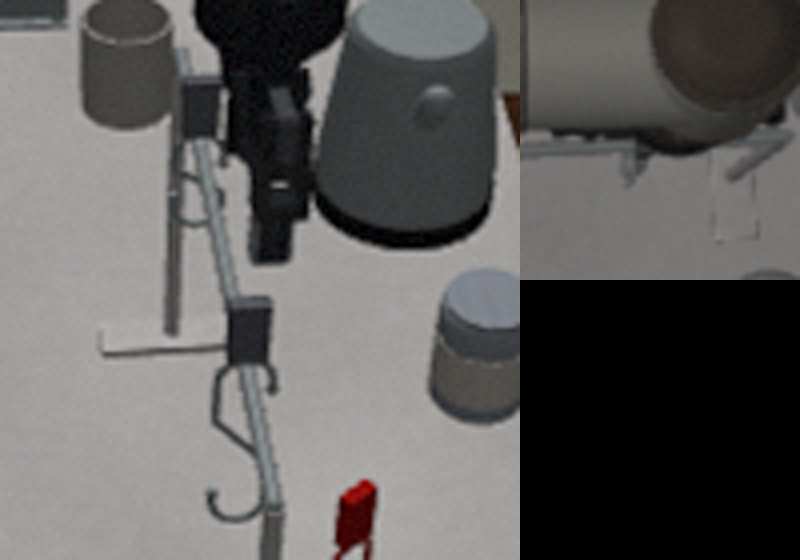

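The gripper's near fingertip is at crop (270,258) and the far one near (240,165); the tab is at (250,330). I'll check the projection to find any x offset.

```bash
python3 -c "
from h import *
d=np.load('pics/side1.npz')
f=lambda P:np.round([(proj(d,P)[0]-300)*4,(proj(d,P)[1]-160)*4],1)
for s in(-1,1):
  for w in (-11,0,11):
    for z in(369,382): print(s,w,z,f([653.4+w-s*50*.05,-146.1+s*50,z]))
print('tab top',f([654,-147,316]),f([642,-147,316]),f([666,-147,316]))
g=d['image'].mean(2)
for v in(215,220,223):print(v,np.round(g[v,350:385]).astype(int))
for v in(240,245):print(v,np.round(g[v,350:375]).astype(int))"
```

```text
-1 -11 369 [242.1 285.5]
-1 -11 382 [243.3 266.2]
-1 0 369 [263.6 285. ]
-1 0 382 [265.  265.7]
-1 11 369 [285.  284.5]
-1 11 382 [286.6 265.2]
1 -11 369 [216.3 166.2]
1 -11 382 [217.2 147.3]
1 0 369 [236.3 165.8]
1 0 382 [237.4 146.8]
1 11 369 [256.3 165.3]
1 11 382 [257.6 146.4]
tab top [245.8 299.4] [223.9 300. ] [267.7 298.9]
215 [ 94  85  92 131 136 114 137 160 160 163 162 148 102  49  37  22  19  19
  24  28  17  19  25  62  96 110 121 148 159 163 154 117  47   0   0]
220 [160 164 139 104 127 134 119 138 163 161 164 140  81  61  49  19  19  20
  20  15  17  16  59 130 164 162 160 161 161 157 161 158 160 157 158]
223 [161 163 153 120 102 130 126 131 159 162 164 143  86  51  35  14  25  16
  21  22  16  30  68 134 165 157 159 160 156 158 161 159 159 158 159]
240 [169 167 168 169 168 173 136  25  38  41  40  40  36  37  40  38  35  63
 134 164 157 157 157 156 159]
245 [165 166 164 160 159 146  99  29  39  39  39  36  39  38  35  36  32  96
 151 160 159 157 154 157 158]
```

Fingertip and tab show the same +1.5 mm bias in the side view, so the alignment at x=654 holds. Descending and gripping.

Call:
servo_tool(
  rows=[
    [1,0,0.1,2,0,0,0],
    [1,0,0,2,0,0,0],
    [1,0.1,0,2,0,0,0],
    [1,0,0,1.5,0,0,0],
    [1,0,0,1.2,0,0,0],
    [1,0,0,0,0,0,0],
  ],
)

```text
clock: 3.7
position: [653.8, -145.8, 293.3]
ee_rot: [1.0, 0.025, -0.001, -0.0]
contact_force: [0.1, 0.1, 0.2]
gripper_width: 85.3
```

Call:
servo_tool(
  rows=[
    [0,0,0,0,0,0,0],
    [0,0,0,0,0,0,0],
    [0,0,0,0,0,0,0],
    [0,0,0,0,0,0,0],
    [0,0,0,0,0,0,0],
    [0,0,0,0,0,0,0],
    [0,0,0,0,0,0,0],
    [0,0,0,0,0,0,0],
  ],
)

```text
clock: 4.5
position: [654.7, -146.7, 294.7]
ee_rot: [1.0, 0.025, 0.0, 0.0]
contact_force: [-0.1, 0.0, 1.3]
gripper_width: 11.0
```

Call:
servo_tool(
  rows=[
    [0,0,0,-1,0,0,0],
    [0,0,0,-1.5,0,0,0],
    [0,0,0,-1.5,0,0,0],
    [0,0,0,0,0,0,0],
    [0,-2,0,0,0,0,0],
    [0,-3,0,0,0,0,0],
    [0,-3,0,0,0,0,0],
    [0,0,0,0,0,0,0],
  ],
)

```text
clock: 5.3
position: [571.5, -150.8, 334.9]
ee_rot: [1.0, 0.025, -0.0, -0.0]
contact_force: [0.8, -1.3, -0.3]
gripper_width: 11.1
```

```bash
python3 -c "
from h import *
go([495,17,330],-.41)"
```

```text
clock 5.3 at [ 571.5 -150.8  334.9] width 11.1 F [ 0.8 -1.3 -0.3] j [ 0.02  0.28  0.08 -0.   -1.38  1.6 ]
turn deg [-2.000e-02  6.000e-02  2.631e+01] then shift cm [-13.7  -12.34   0.49] | shift without turn [ -6.81 -17.13   0.5 ]
```

Call:
servo_tool(
  rows=[
    [0,0,0,0,0,0,4],
    [0,0,0,0,0,0,6],
    [0,0,0,0,0,0,6],
    [0,0,0,0,0,0,6],
    [0,0,0,0,0,0,4.3],
    [0,-2.4,-2,0,0,0,0],
    [0,-2.4,-2.2,0,0,0,0],
    [0,-2.4,-2.2,0,0,0,0],
    [0,-2.4,-2.2,0,0,0,0],
    [0,-2.4,-2,0,0,0,0],
    [0,-1.7,-1.7,0,0,0,0],
    [0,0,0,0,0,0,0],
  ],
)

```text
clock: 6.5
position: [497.4, 18.8, 334.3]
ee_rot: [0.979, -0.201, -0.0, -0.0]
contact_force: [-0.4, -0.1, -0.5]
gripper_width: 11.2
```

Call:
servo_tool(
  rows=[
    [0,0,0,2,0,0,0],
    [0,0,0,3,0,0,0],
    [0,0,0,3,0,0,0],
    [0,0,0,3,0,0,0],
    [0,0,0,1.5,0,0,0],
    [0,0,0,0,0,0,0],
    [0,0,0,0,0,0,0],
  ],
)

```text
clock: 7.2
position: [498.7, 16.4, 209.6]
ee_rot: [0.979, -0.203, 0.0, 0.0]
contact_force: [0.4, 0.0, 0.0]
gripper_width: 11.3
```

```bash
python3 -c "
from h import *
go([445,39,210],-.41)
a=save('side','pics/side2.png')['image'];b=save('top','pics/top2.png')['image']
A=cv2.resize(a[190:300,240:340],(500,550),interpolation=cv2.INTER_CUBIC);B=cv2.resize(b[245:345,255:355],(300,300),interpolation=cv2.INTER_CUBIC)
C=np.zeros((560,800,3),np.uint8);C[:550,:500]=A;C[:300,500:]=B;cv2.imwrite('pics/c4.png',C[:,:,::-1])"
```

```text
clock 7.2 at [498.7  16.4 209.6] width 11.3 F [0.4 0.  0. ] j [ 0.36  0.2  -0.34  0.   -1.03  0.8 ]
turn deg [ 0.02 -0.03  0.03] then shift cm [-5.83  0.07 -0.04] | shift without turn [-5.83  0.07 -0.04]
```

View pics/c4.png

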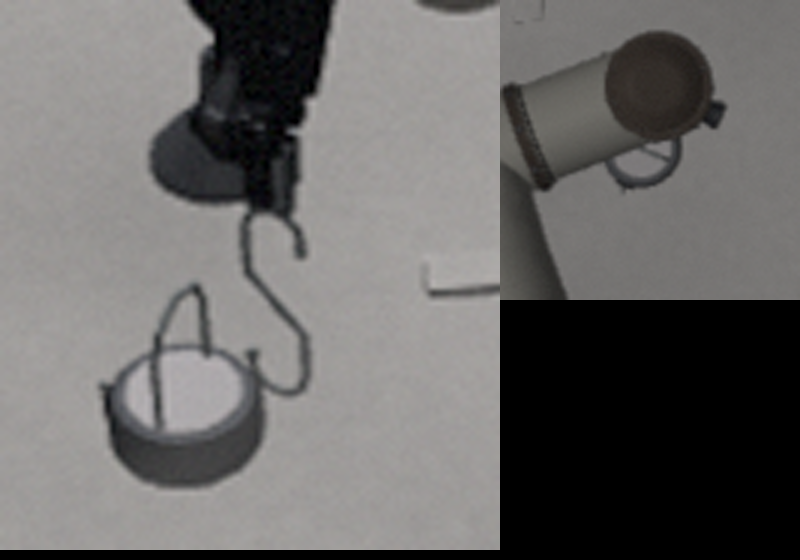

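Side crop: the hook hangs upright in the gripper, with its ball at (251,353) left of the shank. The bail crown is near (182,300), the ball's height lies within the opening, and the lamp is undisturbed. Now I'll move along -x through the bail.

Call:
servo_tool(
  rows=[
    [0,-1,0,0,0,0,0],
    [0,-1,0,0,0,0,0],
    [0,-1,0,0,0,0,0],
    [0,-1,0,0,0,0,0],
    [0,-1,0.1,0,0,0,0],
    [0,-0.8,0,0,0,0,0],
    [0,0,0,0,0,0,0],
    [0,0,0,0,0,0,0],
  ],
)

```text
clock: 8.1
position: [444.4, 39.1, 209.5]
ee_rot: [0.979, -0.203, 0.0, -0.0]
contact_force: [0.3, -1.4, -0.4]
gripper_width: 11.3
```

```bash
python3 -c "
from h import *
d0=np.load('pics/side2.npz')
ax=R.from_euler('z',-.41)
for P in([-16,0,-105.5],[0,0,-132],[16,0,-21.5]):print('pred side2 c4',[(u-o)*5 for u,o in zip(proj(d0,np.array([498.7,16.4,186])+ax.apply(P)),(240,190))])
for P in([0,0,109],[0,0,104]):print('crown',[(u-o)*5 for u,o in zip(proj(d0,np.array([445,39,0])+ax.apply(P)),(240,190))])
go([445,39,210],-.41)
a=save('side','pics/side3.png')['image']
cv2.imwrite('pics/c5.png',cv2.resize(a[200:300,240:340],(600,600),interpolation=cv2.INTER_CUBIC)[:,:,::-1])"
```

```text
pred side2 c4 [np.float64(247.81525872326768), np.float64(349.500235078836)]
pred side2 c4 [np.float64(276.3235452259326), np.float64(391.22793512080904)]
pred side2 c4 [np.float64(296.516504166523), np.float64(249.8061212595026)]
crown [np.float64(174.27893098000993), np.float64(293.05828586046925)]
crown [np.float64(174.86165466860257), np.float64(299.7562641234171)]
clock 8.1 at [444.4  39.1 209.5] width 11.3 F [ 0.3 -1.4 -0.4] j [ 0.45  0.11 -0.46  0.   -1.    0.71]
turn deg [-0.02 -0.03  0.08] then shift cm [ 0.06 -0.02 -0.05] | shift without turn [ 0.06 -0.02 -0.05]
```

View pics/c5.png

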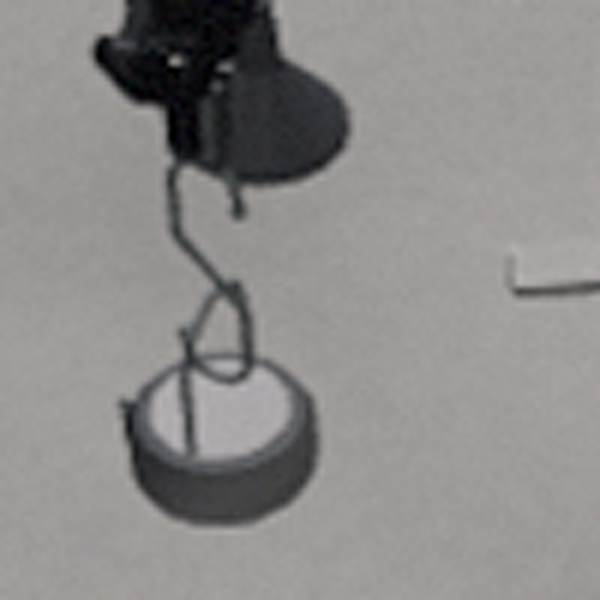

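The bend is through the opening: ball at crop (187,337), shank at (250,350), with the bail crown around (215,300) between them. Raising.

Call:
servo_tool(
  rows=[
    [0,0,0,-1,0,0,0],
    [0,0,0,-0.8,0,0,0],
    [0,0,0,-0.6,0,0,0],
    [0,0,0,-0.5,0,0,0],
    [0,0,0,-0.7,0,0,0],
    [0,0,0,-1,0,0,0],
    [0,0,0,-1,0,0,0],
    [0,0,0,-1,0,0,0],
    [0,0,0,0,0,0,0],
    [0,0,0,0,0,0,0],
    [0,0,0,0,0,0,0],
  ],
)

```text
clock: 9.25
position: [443.9, 38.8, 274.8]
ee_rot: [0.979, -0.203, -0.001, 0.0]
contact_force: [-0.4, 0.4, -2.9]
gripper_width: 11.5
```

```bash
python3 -c "
from h import *
go([445,39,335],-.41)
a=save('side','pics/side4.png')['image']
cv2.imwrite('pics/c6.png',cv2.resize(a[180:290,240:340],(500,550),interpolation=cv2.INTER_CUBIC)[:,:,::-1])"
```

```text
clock 9.25 at [443.9  38.8 274.8] width 11.5 F [-0.4  0.4 -2.9] j [ 0.45  0.05 -0.35 -0.   -1.17  0.71]
turn deg [0.04 0.06 0.04] then shift cm [ 0.09 -0.06 -6.02] | shift without turn [ 0.08 -0.06 -6.02]
```

View pics/c6.png

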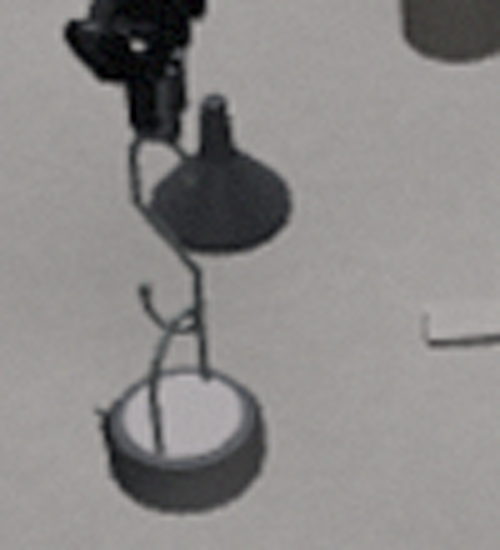

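The bail is seated in the bend at crop (185,325) and the lamp is hanging. Raising on, then turning and moving to the front of the bar.

Call:
servo_tool(
  rows=[
    [0,0,0,-1,0,0,0],
    [0,0,0,-1.5,0,0,0],
    [0,0,0,-1.5,0,0,0],
    [0,0,0,-1.5,0,0,-2],
    [0,0,0,-1,0,0,-3],
    [0,0,0,0,0,0,-4],
    [0,0,0,0,0,0,-4],
    [0,0,0,0,0,0,-4],
    [0,0,0,0,0,0,-4],
    [0,0,0,0,0,0,-3],
    [0,0,0,0,0,0,-2.3],
    [0,0,0,0,0,0,0],
  ],
)

```text
clock: 10.5
position: [444.4, 38.9, 340.8]
ee_rot: [1.0, 0.025, 0.0, 0.0]
contact_force: [-0.2, 0.1, -1.8]
gripper_width: 11.5
```

```bash
python3 -c "
from h import *
go([559,-47.5,340],.05)"
```

```text
clock 10.5 at [444.4  38.9 340.8] width 11.5 F [-0.2  0.1 -1.8] j [ 0.45  0.01 -0.22  0.   -1.34  1.17]
turn deg [ 0.   -0.02 -0.01] then shift cm [11.02  9.2   0.08] | shift without turn [11.02  9.2   0.08]
```

Call:
servo_tool(
  rows=[
    [0,0.4,0.3,0,0,0,0],
    [0,0.8,0.7,0,0,0,0],
    [0,1.2,1,0,0,0,0],
    [0,1.4,1.2,0,0,0,0],
    [0,1.6,1.3,0,0,0,0],
    [0,1.6,1.3,0,0,0,0],
    [0,1.4,1.2,0,0,0,0],
    [0,1.2,1,0,0,0,0],
    [0,0.8,0.7,0,0,0,0],
    [0,0.5,0.4,0,0,0,0],
    [0,0.1,0.1,0,0,0,0],
    [0,0,0,0,0,0,0],
  ],
)

```text
clock: 11.7
position: [558.6, -47.5, 340.4]
ee_rot: [1.0, 0.025, -0.0, -0.0]
contact_force: [-0.1, 0.2, -2.0]
gripper_width: 11.4
```

```bash
python3 -c "
from h import *
go([649,-43,340],.05)"
```

```text
clock 11.7 at [558.6 -47.5 340.4] width 11.4 F [-0.1  0.2 -2. ] j [ 0.2   0.22  0.02 -0.   -1.37  1.42]
turn deg [-0.    0.   -0.01] then shift cm [9.05 0.   0.04] | shift without turn [9.05 0.   0.04]
```

Call:
servo_tool(
  rows=[
    [0,0.3,0,0,0,0,0],
    [0,0.6,0,0,0,0,0],
    [0,1,0,0,0,0,0],
    [0,1.3,0,0,0,0,0],
    [0,1.4,0,0,0,0,0],
    [0,1.4,0,0,0,0,0],
    [0,1.2,0,0,0,0,0],
    [0,0.9,0,0,0,0,0],
    [0,0.6,0,0,0,0,0],
    [0,0.3,0,0,0,0,0],
    [0,0,0,0,0,0,0],
    [0,0,0,0,0,0,0],
  ],
)

```text
clock: 12.9
position: [648.4, -43.1, 340.5]
ee_rot: [1.0, 0.025, 0.0, 0.0]
contact_force: [-0.6, 0.4, -1.5]
gripper_width: 11.1
```

```bash
python3 -c "
from h import *
go([649,-43,294],.05)
a=save('side','pics/side5.png')['image']
cv2.imwrite('pics/c7.png',cv2.resize(a[150:310,290:430],(525,600),interpolation=cv2.INTER_CUBIC)[:,:,::-1])"
```

```text
clock 12.9 at [648.4 -43.1 340.5] width 11.1 F [-0.6  0.4 -1.5] j [ 0.18  0.38  0.25  0.   -1.44  1.44]
turn deg [ 0.   -0.01 -0.01] then shift cm [ 0.06 -0.01  4.65] | shift without turn [ 0.06 -0.01  4.65]
```

View pics/c7.png

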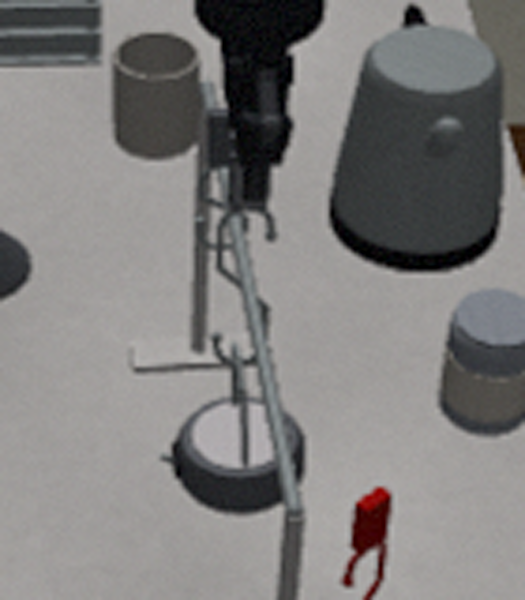

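The upper bend straddles the bar: shank at crop (222,250), free end at (270,235), lamp hanging at (240,455). Lowering gently.

Call:
servo_tool(
  rows=[
    [0,0,0,0.8,0,0,0],
    [0,0,0,1,0,0,0],
    [0,0,0,1,0,0,0],
    [0,0,0,0.7,0,0,0],
    [0,0,0,0.5,0,0,0],
    [0,0,0,0.3,0,0,0],
    [0,0,0,0.2,0,0,0],
    [0,0,0,0.1,0,0,0],
    [0,0,0,0,0,0,0],
    [0,0,0,0,0,0,0],
  ],
)

```text
clock: 13.95
position: [648.8, -43.1, 294.9]
ee_rot: [1.0, 0.025, 0.001, 0.0]
contact_force: [-0.6, 0.9, -1.2]
gripper_width: 11.3
```

Call:
servo_tool(
  rows=[
    [0,0,0,0.1,0,0,0],
    [0,0,0,0,0,0,0],
    [0,0,0,0,0,0,0],
    [0,0,0,0,0,0,0],
  ],
)

```text
clock: 14.35
position: [648.9, -43.1, 294.5]
ee_rot: [1.0, 0.025, 0.001, 0.0]
contact_force: [-2.1, 1.3, 4.5]
gripper_width: 10.9
```

```bash
python3 -c "
from h import *
go([649,-43,294],.05)"
```

```text
clock 14.35 at [648.9 -43.1 294.5] width 10.9 F [-2.1  1.3  4.5] j [ 0.18  0.4   0.16  0.   -1.33  1.44]
turn deg [ 0.02 -0.1   0.  ] then shift cm [ 0.01 -0.01  0.05] | shift without turn [ 0.01 -0.01  0.05]
```

On the bar: the contact force is up by about 6 N. Releasing.

Call:
servo_tool(
  rows=[
    [0.2,0,0,0,0,0,0],
    [0.3,0,0,0,0,0,0],
    [0.4,0,0,0,0,0,0],
    [0.4,0,0,0,0,0,0],
    [0.4,0,0,0,0,0,0],
    [0.4,0,0,-1,0,0,0],
    [0.4,0,0,-2,0,0,0],
    [0.4,0,0,-3,0,0,0],
    [0.4,0,0,-3,0,0,0],
    [0.4,0,0,-3,0,0,0],
    [0.4,0,0,0,0,0,0],
    [0.4,0,0,0,0,0,0],
  ],
)

```text
clock: 15.55
position: [648.7, -43.0, 414.6]
ee_rot: [1.0, 0.025, 0.001, -0.0]
contact_force: [-0.1, 0.1, -0.8]
gripper_width: 34.1
```

Call:
servo_tool(
  rows=[
    [0.4,-3,0,0,0,0,0],
    [0.4,-4,0,0,0,0,0],
    [0.4,-4,0,0,0,0,0],
    [0.4,-4,0,0,0,0,0],
    [0.4,0,0,0,0,0,0],
    [0.4,0,0,0,0,0,0],
    [0.4,0,0,0,0,0,0],
    [0.4,0,0,0,0,0,0],
    [0.4,0,0,0,0,0,0],
    [0.4,0,0,0,0,0,0],
    [0.4,0,0,0,0,0,0],
    [0.4,0,0,0,0,0,0],
  ],
)

```text
clock: 16.75
position: [499.0, -50.5, 413.2]
ee_rot: [1.0, 0.025, -0.0, 0.0]
contact_force: [0.4, 0.0, -0.2]
gripper_width: 34.1
```

```bash
python3 -c "
from h import *
go([649,-43,294],.05)
a=save('side','pics/side6.png')['image'].astype(int)
for i in range(4):
    b=get_image('side')['image'].astype(int);print(np.abs(b-a)[200:310,320:400].max(),np.abs(b-a)[200:310,320:400].mean())
b=save('top','pics/top6.png')['image']
A=cv2.resize(a[150:310,290:430].astype(np.uint8),(525,600),interpolation=cv2.INTER_CUBIC);B=cv2.resize(b[195:285,280:370],(270,270),interpolation=cv2.INTER_CUBIC)
C=np.zeros((600,800,3),np.uint8);C[:,:525]=A;C[:270,530:]=B;cv2.imwrite('pics/c8.png',C[:,:,::-1])"
```

```text
clock 16.75 at [499.  -50.5 413.2] width 34.1 F [ 0.4  0.  -0.2] j [ 0.22  0.1   0.04  0.   -1.52  1.4 ]
turn deg [ 0.    0.02 -0.01] then shift cm [15.02  0.   11.92] | shift without turn [15.02 -0.   11.91]
19 1.75625
19 1.7776893939393938
20 1.7670454545454546
17 1.7887878787878788
```

View pics/c8.png

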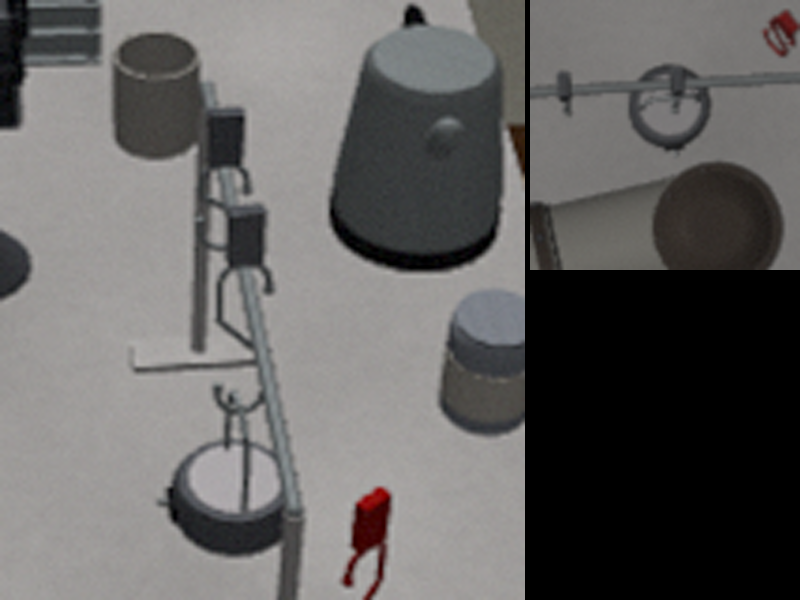

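Hook rests over the bar (tab at crop (246,235)), and the bend holds the bail crown near (235,400). Four frames differ only by noise, so it is still. I'll quantify the lamp's tilt and the hook's place before handing in.

```bash
python3 -c "
from h import *
np.set_printoptions(precision=1,suppress=True)
T=np.load('pics/top6.npz');S=np.load('pics/side6.npz')
t=lambda x,y:(280+(x-530)/3,195+y/3);s=lambda x,y:(290+x/3.75,150+y/3.75)
print('puck top centre',onz(T,*t(670,106),72),'side disc',onz(S,*s(235,480),72),'tri',tri(S,s(235,480),T,t(670,106)))
print('tab',tri(S,s(246,210),T,t(678,72)))
print('disc ring pred side',[((proj(S,[650+40*np.cos(a),-43+40*np.sin(a),72])[0]-290)*3.75,(proj(S,[650+40*np.cos(a),-43+40*np.sin(a),72])[1]-150)*3.75) for a in(0,1.57,3.14,4.71)])
print('loop pred side',[((proj(S,[650,-43,z])[0]-290)*3.75,(proj(S,[650,-43,z])[1]-150)*3.75) for z in(143,38)])"
```

```text
puck top centre [645.5 -44.4  72. ] side disc [652.3 -43.6  72. ] tri (array([648.8, -44.4,  72.5]), np.float64(6.768116598146171))
tab (array([650.8, -44. , 315.5]), np.float64(1.7106265609216407))
disc ring pred side [(np.float64(287.9236589101734), np.float64(478.0000432704783)), (np.float64(227.38819429916254), np.float64(439.5224826071466)), (np.float64(175.37349956913644), np.float64(480.87029153837966)), (np.float64(236.0803281512844), np.float64(521.2317150435476))]
loop pred side [(np.float64(235.49896789277733), np.float64(407.51914218171737)), (np.float64(229.9473934241829), np.float64(512.1735069199693))]
```

```bash
python3 -c "
from h import *
print(job_done())"
```

```text
the job is handed in; nothing more can be done
None
```

The long hook is back on the bar near its middle with the lamp hanging in its lower bend, and the job was handed in at about 17 s. I took the hook by its tab, fed its lower bend through the lamp's bail, lifted the lamp, and lowered the hook onto the bar.

**Last checks**
- **Hook on the bar:** its tab top measured (651, -44, 315.5) mm, where 316 mm was expected. The bar's middle is at about (647, -43) mm.
- **Lamp:** the puck's top centre is at about (649, -44, 72) mm. That is straight below the hook, with the underside about 38 mm clear of the table.
- **Stillness:** five frames in a row differed only by image noise. The gripper was clear of everything.
- **Disagreement:** the side and top views differed by about 4–7 mm in x. At most that is a tilt of about 0.07 rad, against the 0.3 rad limit.
- **Other things:** I saw none of them move, but I did not measure their positions again.

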